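# Put the tin away in the child-safe medicine box and lock it

### The arm

A 7-joint arm with a two-finger parallel gripper is mounted at the origin on the work surface. World frame = base frame: x ahead of the robot, y to its left, z up, the work surface at z = 0. Lengths are in mm, angles in rad, forces in N, time in s.
With the tool pointing down it reaches from about 425 to 875 mm from the base axis. Payload 4.7 kg.
Tool frame: the origin (TCP) lies at the very end of the fingers, on their centre line; the grasp point (between the pads) lies 19 mm behind it (manip.pinch_z is the x of the grasp point in the tool frame, in mm); x points along the fingers, y is the direction in which the jaws open and shut, and the axes are right-handed (so a half turn about x gives the same grasp; the last joint's range is limited). The gripper opens to 85 mm and grips with 20 to 120 N. Pads are 22 mm wide; open, the fingers measure 114 mm over their backs; the gripper's body (76 mm by 85 mm) begins 54 mm behind the grasp point. The pads swing forward as they close: fully open they stand 13 mm farther back than shut.
Start: joints at [-1.154, 0.321, -0.07, 1.45, 0.023, 1.371, -0.057], TCP at [254.825, 597.987, 231.349] pointing down, gripper open.
Joint ranges: [-2.86, 2.86], [-0.3, 2.09], [-1.38, 1.24], [0.06, 2.45], [-1.56, 4.7], [0.09, 2.05], [-2.69, 2.69]. Speed limits (rad/s): [2.57, 2.57, 3.14, 3.14, 3.14, 3.14, 3.14].

### API

Orientations are given as a unit quaternion [w, x, y, z].
In Python, from station import manip gives the robot as it stands.
- The arm moves only by the tool apply_moves, never from a script. Its argument "series" is a list of rows, each an object of numbers: "gripper": the opening, from -1 (shut) to 1 (fully open); "x", "y", "z": the shift along the world's x, y, z each as a share of 0.05 m, from -1 to 1; "rx", "ry", "rz": the turn, a rotation vector about the world's x, y, z each as a share of 180 degrees, from -1 to 1. A call has 1 to 5 rows; each row shifts and turns the pose as measured when the row begins; what a row does not reach is not made up. A row lasts 1/8 s, in which the tool goes at most 62.5 mm and 10.7 degrees, less where a joint would pass 70% of its speed; a pose out of reach is approached as far as the arm can. A call with a number of a shift or a turn outside -1 to 1 is refused whole. A call with a gripper value outside its range is refused whole. The fingers move at their own pace and stop on an object; "grip_force" is the grip in N (left out, the last holds). Time passes only in rows, so rows that do not move let the fingers close. It gives the time, the measured TCP pose, the force and the opening at its end, in the units of the state.
- manip.sense(): the state, without advancing time (a new reading comes with each control period).
- manip.read_camera(name): name is "scene" or "top"; returns a dict with "frame" (384x512x3 uint8, blue, green, red), "fx", "fy", "cx", "cy" (pixels), "R" (3x3) and "t" (3): a world point X has camera coordinates R X + t. Camera axes: x right, y down, z forward; pixel columns grow to the right and rows downward; lengths in mm; the calibration is good to about 2 mm. A picture is of the moment at which its call begins. There is no depth.
- manip.close_job(): hands the job in, once; it reports no verdict.
The state is a dict: "t": time; "joint_pos": joint angles; "joint_vel": joint speeds; "joint_efforts": joint torques, N m; "eef_pos": TCP position; "orientation": TCP orientation; "ft_force": force on the tool from outside, world axes, zero at the start; "torque": the same for the moment, N m; "gripper_width": finger opening in mm.
Only numpy, scipy, OpenCV 4.12 (cv2) and the standard library are available. Lean on these libraries where they do the work, as an engineer would, in place of code of your own. Each camera call takes 0.05 s, during which the arm holds its last target.

### The job

Put the small round aluminium tin away in the open white medicine box: set it down gently and upright on the box's floor, clear of the nail clipper, then shut the lid. Lock the box with the wing knob on the lid: press the knob gently straight down until you feel its foot come up against the bottom (press no harder than that), turn it a quarter turn clockwise while holding it down, and let it spring up into its catch. Leave the other things where they are, and let go of everything.

Things in the scene. Friction and masses are not known exactly. Their poses are not given: they have to be found in the camera images.
- tin_center (a point): the tin: plain aluminium, closed upright cylinder 46 mm in diameter, 48 mm tall, about 60 g; this point is its centre, half-way up. The only other small round things near it are a wider frosted jar and an open white soap bowl
- medbox: fixed white box, 170 (its x) by 280 (y) by 72 mm tall, walls and floor 5 mm, lid hinged on its +x rim, away from the robot. Origin: centre of its underside. Inside, the fastener's steel keeper stands on the floor at x -64 to -36, y -17 to 17 mm, up to 64 mm high; the nail clipper lies in the -y half. The +y half is free: the tin fits e.g. at x 0, y +70 mm, under the shut lid
- lid (a joint): hinge angle of the lid: 0 shut, 1.57 upright, starts at 1.65 to 1.8 (leaning back, away from the robot). Stiff damped hinge: near upright it stays where it is left; tipped towards the robot to below about 1.2 it falls shut slowly by itself (about 2 s)
- lid_edge (a point): middle of the lid's free edge, half-way through its 8 mm. x points to the hinge axis (170 mm away), y along the edge (140 mm of lid either way), z out of the outer face (up when shut, away from the robot when open). The knob stands out 48 mm from the outer face, in the middle, 35 mm from this edge: push the outer face 80 to 110 mm to the side of it
- wing (a point): the grey knob's wing: a bar 36 mm long (its x), 12 mm thick (its y), 22 mm tall, on a round flange 50 mm in diameter, 5 mm thick. The point lies on the knob's axis, 7 mm below the wing's top, 15 mm above the flange's top; z points out along the axis, up when the lid is shut. Unlocked the wing lies along the box's x, locked across it. Knob up, the flange is 21 mm above the lid
- knob: the whole wing knob (wing and flange); origin on its axis, 49 mm below wing; axes as wing.
- foot: the knob's foot inside the box: a cross pin 22 mm long (its x) and 4 mm thick on a 6 mm stem; origin at the pin's middle, 75 mm below wing. With the knob up it stands 28 mm out of the lid's inner face. It must not be forced: pushed down on the keeper's bottom, or turned against its blocks, it bears 16 N at most
- press (a joint): how far the knob is pushed down (m), 0 fully up; a spring resists with 3 to 8 N. A cross pin on its stem clears the keeper's blocks, and can turn, once 4 to 16 mm down, and meets a solid bottom 1.6 mm further: how deep differs from box to box and is not measured, but felt as a sudden rise of force. Let go when turned home, it springs up 2 to 4 mm into a notch and stays 2 mm or more down
- turn (a joint): how far the knob is turned clockwise seen from above, in rad: 0 unlocked, 1.57 in the catch's notch, a hard stop at 1.68. Not pressed down far enough, it is blocked at about 0.2
- jar: bystander: frosted glass jar with a screw lid, 64 mm in diameter, 54 mm tall; origin under its centre
- soapbowl: bystander: open white ceramic soap bowl, 76 mm across the rim, 42 mm tall; origin under its centre
- tumbler: bystander: white ceramic tumbler, 74 mm in diameter, 95 mm tall; origin under its centre
- toothbrush: bystander: green plastic toothbrush lying flat, 185 mm long along its x; origin under its middle
- clipper: bystander: steel nail clipper, 60 mm long along its x, 10 mm tall, lying on the medicine box's floor; origin under its middle
- hairbrush: bystander: hairbrush, 200 mm long along its x, lying flat; origin under the joint of handle and head
- comb: bystander: black comb, 150 mm long along its x, lying flat; origin under its middle

How it is judged:
By the outcome, as a careful person would: the job done as asked, in the order asked, and still so for the second after the job is handed in, with the robot touching nothing.
It also fails if it takes over 61 s, if anything falls off the work surface, if the arm or the gripper's body presses on something with over 40 N, if the wrist force passes 120 N, or if a joint passes its speed limit or range.

## Working session

There is one attempt and no reset: what is moved stays moved. The work goes in short steps, Python scripts to look and compute and a tool call to move; the robot and the scene stay as the last step left them, time stands still between calls to the robot, and variables do not carry over. Pictures are saved under pics/ and viewed, and the job is handed in when it is done.

Besides the shell and the picture viewer there is one more tool, called after ">>>" by a JSON object that holds its "op" and its "data". apply_moves: Moves the arm, as the interface text tells. Its arguments: {"type":"object","properties":{"series":{"type":"array"},"grip_force":{"type":"number"}},"required":["series"]}

```bash
ls; mkdir -p pics; python3 - <<'E'
from station import manip
import cv2
for n in("scene","top"):
    c=manip.read_camera(n); cv2.imwrite(f"pics/{n}0.png",c["frame"])
    print(n,c["fx"],c["fy"],c["cx"],c["cy"],c["R"],c["t"])
print(manip.sense())
E
```

```text
pics
scene 471.97734218799235 471.97734218799235 259.63824338382784 187.71431510124452 [[-0.43141741  0.90201053 -0.01600053]
 [ 0.6853486   0.31615471 -0.65600571]
 [-0.58666542 -0.29397823 -0.75458631]] [ 195.76728099 -351.77635819 1764.71686114]
top 491.5307947632839 491.5307947632839 253.79630426328484 190.42996703282364 [[-0.01135518 -0.99991405 -0.00655362]
 [-0.9936587   0.01201686 -0.11179434]
 [ 0.11186348  0.00524261 -0.99370975]] [  70.90321598  593.22461389 1259.52829327]
{'t': 0.1, 'joint_pos': array([-1.15389407,  0.32177504, -0.07008432,  1.45156122,  0.02260166,
        1.3708291 , -0.05688142]), 'joint_vel': array([-0.00063265, -0.00049867,  0.00077902, -0.00395478, -0.00051924,
        0.00036053, -0.00075531]), 'joint_efforts': array([-4.30849605e-04, -4.94880152e+01, -3.84194842e-01, -3.15208089e+01,
        1.31489203e-02,  7.52870139e-03,  1.24385153e-05]), 'eef_pos': array([254.64952423, 597.50232352, 230.31177313]), 'orientation': array([ 0.69272465,  0.14081054,  0.69290981, -0.14205966]), 'ft_force': array([-0.26439278, -0.21803911, -0.44977638]), 'torque': array([ 0.02483312,  0.0387484 , -0.01506573]), 'gripper_width': 85.18659338537954}
```

View pics/scene0.png

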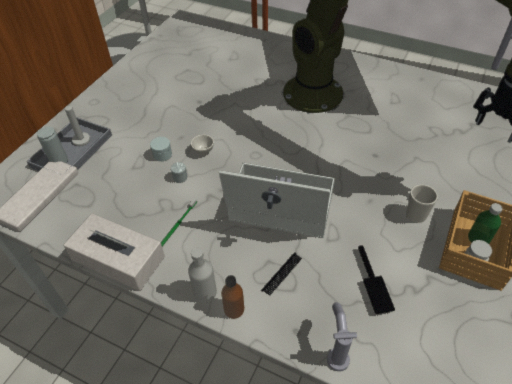

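View pics/top0.png

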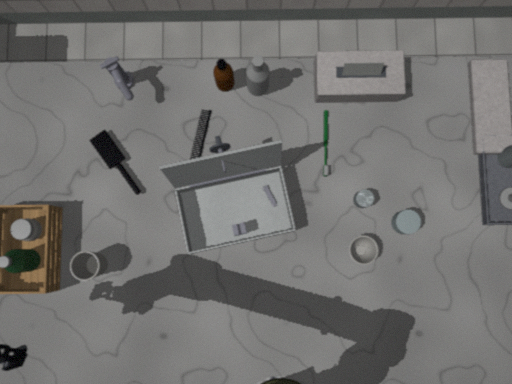

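```bash
python3 - <<'E'
import cv2
a=cv2.imread("pics/top0.png")
cv2.imwrite("pics/top0z.png",cv2.resize(a[120:270,160:310],None,fx=4,fy=4,interpolation=cv2.INTER_CUBIC))
cv2.imwrite("pics/top0t.png",cv2.resize(a[150:275,310:430],None,fx=4.5,fy=4.5,interpolation=cv2.INTER_CUBIC))
b=cv2.imread("pics/scene0.png")
cv2.imwrite("pics/sc0z.png",cv2.resize(b[110:250,130:340],None,fx=3.8,fy=3.8,interpolation=cv2.INTER_CUBIC))
E
```

```text
(no output)
```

View pics/top0z.png

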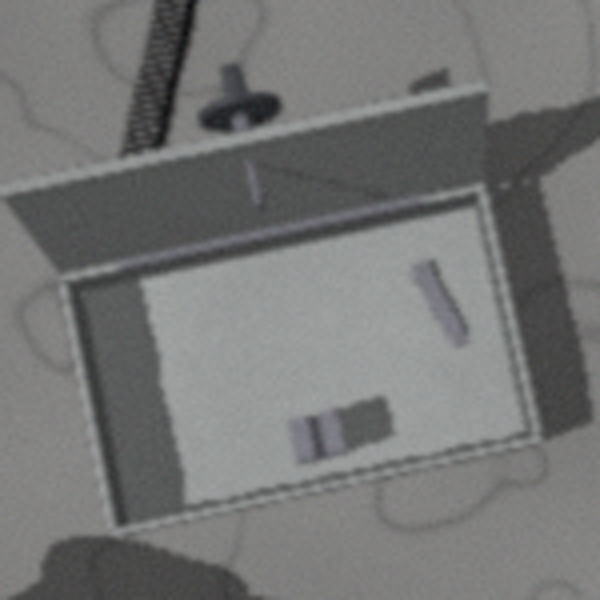

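View pics/top0t.png

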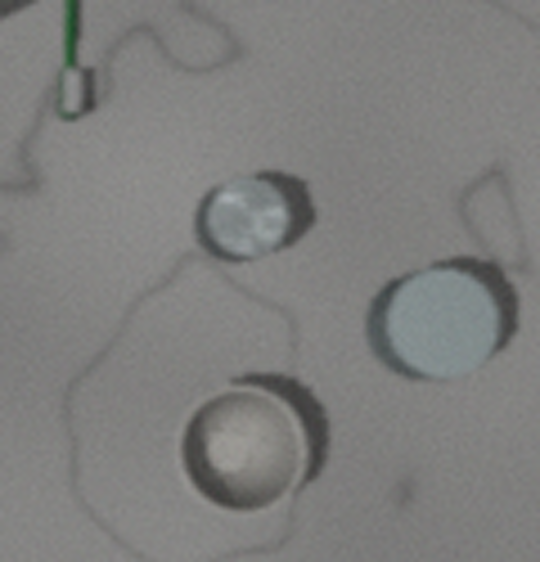

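View pics/sc0z.png

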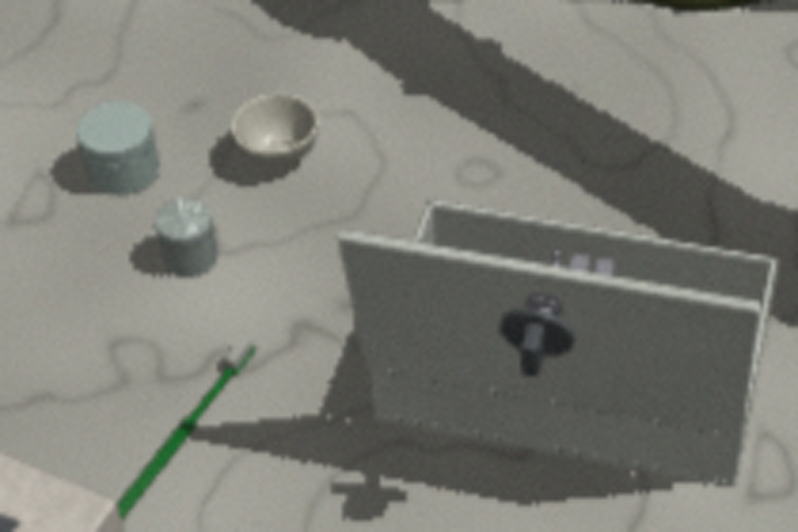

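```bash
cat > h.py <<'E'
import numpy as np, json, os
from station import manip
def cams():
    if not os.path.exists("cal.npz"):
        d={}
        for n in("scene","top"):
            c=manip.read_camera(n)
            d[n+"K"]=np.array([c[k] for k in("fx","fy","cx","cy")]);d[n+"R"]=c["R"];d[n+"t"]=c["t"]
        np.savez("cal.npz",**d)
    return np.load("cal.npz")
C=cams()
def ray(n,u,v):
    fx,fy,cx,cy=C[n+"K"];R=C[n+"R"];t=C[n+"t"]
    return -R.T@t, R.T@np.array([(u-cx)/fx,(v-cy)/fy,1])
def onz(n,u,v,z):
    o,d=ray(n,u,v); return o+d*(z-o[2])/d[2]
def proj(n,X):
    fx,fy,cx,cy=C[n+"K"];p=C[n+"R"]@np.array(X,float)+C[n+"t"]
    return np.array([fx*p[0]/p[2]+cx,fy*p[1]/p[2]+cy])
def tri(a,b):
    o1,d1=ray("scene",*a);o2,d2=ray("top",*b)
    s=np.linalg.lstsq(np.c_[d1,-d2],o2-o1,rcond=None)[0]
    return (o1+s[0]*d1+o2+s[1]*d2)/2, np.linalg.norm(o1+s[0]*d1-o2-s[1]*d2)
E
python3 - <<'E'
from h import *
np.set_printoptions(precision=1,suppress=True)
q=lambda x,y:(160+(x+.5)/4-.5,120+(y+.5)/4-.5)
NL,NR,FR,FL=[onz("top",*q(*p),72) for p in((115,530),(541,440),(485,187),(63,280))]
print(NL,NR,FR,FL)
print(np.linalg.norm(NL-NR),np.linalg.norm(FR-FL),np.linalg.norm(NL-FL),np.linalg.norm(NR-FR))
c=(NL+NR+FR+FL)/4; ey=(NL-NR+FL-FR);ey/=np.linalg.norm(ey); print("c",c,"yaw",np.arctan2(-ey[0],ey[1]))
ex=(FL-NL+FR-NR);print("yaw2",np.arctan2(ex[1],ex[0]))
print("tin top",onz("top",310+251.5/4.5-.5,150+216.5/4.5-.5,48),"scene",onz("scene",130+184.5/3.8-.5,110+215.5/3.8-.5,48))
s=lambda x,y:(130+(x+.5)/3.8-.5,110+(y+.5)/3.8-.5)
print("scene NL",onz("scene",*s(776,261),72),"NR",onz("scene",*s(432,205),72))
# keeper top slot mid z=64
print("keeper",onz("top",*q(317,435),64))
print("lid corner L",tri(s(757,305),q(5,193)),"R",tri(s(342,236),q(487,90)))
print("jar",onz("top",310+443/4.5,150+322/4.5,54),"bowl",onz("top",310+246/4.5,150+449/4.5,42))
E
```

```text
[435.3 230.3  72. ] [488.7 -39.   72. ] [650.9  -6.4  72. ] [594.2 264.1  72. ]
274.46926195578726 276.37536525548126 162.40141755419342 165.42558304325607
c [542.3 112.2  72. ] yaw 0.20133972098815686
yaw2 0.20378010293853158
tin top [ 570.1 -225.2   48. ] scene [ 566.1 -225.7   48. ]
scene NL [434.1 233.6  72. ] NR [491.7 -35.5  72. ]
keeper [493.8 102.9  64. ]
lid corner L (array([623.8, 270. , 237.5]), np.float64(1.5902651203923515)) R (array([679.4,   0.1, 235. ]), np.float64(0.5671387931067052))
jar [ 506.6 -331.9   54. ] bowl [ 435.9 -219.8   42. ]
```

```bash
python3 - <<'E'
from h import *
from scipy.spatial.transform import Rotation as Ro
np.set_printoptions(precision=3,suppress=True)
s=manip.sense();q=s["orientation"];R=Ro.from_quat(q[[1,2,3,0]]).as_matrix();print(R)
E
```

```text
[[-0.     0.392  0.92 ]
 [-0.001  0.92  -0.392]
 [-1.    -0.001  0.   ]]
```

>>> {"op": "apply_moves", "data": {"series": [{"x": 0.38,"y": -1,"rz": -0.03},{"x": 0.38,"y": -1,"rz": -0.03},{"x": 0.38,"y": -1,"rz": -0.03},{"x": 0.38,"y": -1,"rz": -0.03},{"x": 0.38,"y": -1,"rz": -0.03}]}}

```text
invalid input at $.series[0]: expected keys gripper, x, y, z, rx, ry, rz
```

>>> {"op": "apply_moves", "data": {"series": [{"x": 0.38,"y": -1,"rz": -0.03},{"x": 0.38,"y": -1,"rz": -0.03},{"x": 0.38,"y": -1,"rz": -0.03},{"x": 0.38,"y": -1,"rz": -0.03},{"x": 0.38,"y": -1,"rz": -0.03}]}}

```text
invalid input at $.series[0]: expected keys gripper, x, y, z, rx, ry, rz
```

>>> {"op": "apply_moves", "data": {"series": [{"gripper": 1,"x": 0.38,"y": -1,"z": 0,"rx": 0,"ry": 0,"rz": -0.03},{"gripper": 1,"x": 0.38,"y": -1,"z": 0,"rx": 0,"ry": 0,"rz": -0.03},{"gripper": 1,"x": 0.38,"y": -1,"z": 0,"rx": 0,"ry": 0,"rz": -0.03},{"gripper": 1,"x": 0.38,"y": -1,"z": 0,"rx": 0,"ry": 0,"rz": -0.03},{"gripper": 1,"x": 0.38,"y": -1,"z": 0,"rx": 0,"ry": 0,"rz": -0.03}], "grip_force": 30}}

```text
t: 0.82
eef_pos: [347.9, 343.6, 228.1]
orientation: [0.639, 0.301, 0.641, -0.302]
ft_force: [1.9, 0.3, 0.1]
gripper_width: 85.2
```

>>> {"op": "apply_moves", "data": {"series": [{"gripper": 1,"x": 0.38,"y": -1,"z": 0,"rx": 0,"ry": 0,"rz": -0.03},{"gripper": 1,"x": 0.38,"y": -1,"z": 0,"rx": 0,"ry": 0,"rz": -0.03},{"gripper": 1,"x": 0.38,"y": -1,"z": 0,"rx": 0,"ry": 0,"rz": -0.03},{"gripper": 1,"x": 0.38,"y": -1,"z": 0,"rx": 0,"ry": 0,"rz": -0.03},{"gripper": 1,"x": 0.38,"y": -1,"z": 0,"rx": 0,"ry": 0,"rz": -0.03}]}}

```text
t: 1.45
eef_pos: [444.7, 84.6, 228.4]
orientation: [0.547, 0.447, 0.549, -0.446]
ft_force: [0.4, -0.1, -0.2]
gripper_width: 85.1
```

>>> {"op": "apply_moves", "data": {"series": [{"gripper": 1,"x": 0.38,"y": -1,"z": 0,"rx": 0,"ry": 0,"rz": 0},{"gripper": 1,"x": 0.38,"y": -1,"z": 0,"rx": 0,"ry": 0,"rz": 0},{"gripper": 1,"x": 0.38,"y": -1,"z": 0,"rx": 0,"ry": 0,"rz": 0},{"gripper": 1,"x": 0.38,"y": -1,"z": 0,"rx": 0,"ry": 0,"rz": 0},{"gripper": 1,"x": 0.38,"y": -1,"z": 0,"rx": 0,"ry": 0,"rz": 0}]}}

```text
t: 2.08
eef_pos: [541.5, -173.4, 229.3]
orientation: [0.548, 0.449, 0.549, -0.444]
ft_force: [1.0, 0.8, 0.1]
gripper_width: 85.3
```

```bash
cat >> h.py <<'E'
from scipy.spatial.transform import Rotation as Ro
def st():
    s=manip.sense();q=s["orientation"];R=Ro.from_quat(q[[1,2,3,0]]).as_matrix()
    print("t",round(s["t"],2),"p",s["eef_pos"].round(1),"jawang",np.degrees(np.arctan2(R[1,1],R[0,1])).round(2),"xdir",R[:,0].round(4),"F",s["ft_force"].round(1),"T",s["torque"].round(2),"w",round(s["gripper_width"],1),"q",s["joint_pos"].round(2))
    return s
E
python3 -c "
from h import *
st()"
```

```text
t 2.08 p [ 541.5 -173.4  229.3] jawang 11.7 xdir [ 0.0031  0.0058 -1.    ] F [1.  0.8 0.1] T [-0.02 -0.04  0.03] w 85.3 q [-0.38  0.17  0.72  1.69 -0.12  1.33  0.57]
```

>>> {"op": "apply_moves", "data": {"series": [{"gripper": 1,"x": 0.26,"y": -0.52,"z": 0,"rx": 0,"ry": 0,"rz": 0},{"gripper": 1,"x": 0.26,"y": -0.46,"z": -0.5,"rx": 0,"ry": 0,"rz": 0},{"gripper": 1,"x": 0,"y": 0,"z": -1,"rx": 0,"ry": 0,"rz": 0},{"gripper": 1,"x": 0,"y": 0,"z": -1,"rx": 0,"ry": 0,"rz": 0}]}}

```text
t: 2.58
eef_pos: [571.0, -231.6, 105.3]
orientation: [0.55, 0.451, 0.543, -0.446]
ft_force: [1.3, -0.0, 0.2]
gripper_width: 85.6
```

```bash
python3 -c "
from h import *
import cv2
s=st()
for n in ('scene','top'):
    f=manip.read_camera(n)['frame'];u,v=proj(n,s['eef_pos']).astype(int);print(n,u,v)
    cv2.imwrite(f'pics/a_{n}.png',cv2.resize(f[v-60:v+70,u-70:u+70],None,fx=4,fy=4))
"
```

```text
t 2.58 p [ 571.  -231.6  105.3] jawang 11.27 xdir [ 1.210e-02 -6.000e-04 -9.999e-01] F [ 1.3 -0.   0.2] T [ 0.   -0.07 -0.03] w 85.6 q [-0.23  0.4   0.71  1.72 -0.29  1.12  0.76]
scene 172 153
top 373 195
```

View pics/a_scene.png

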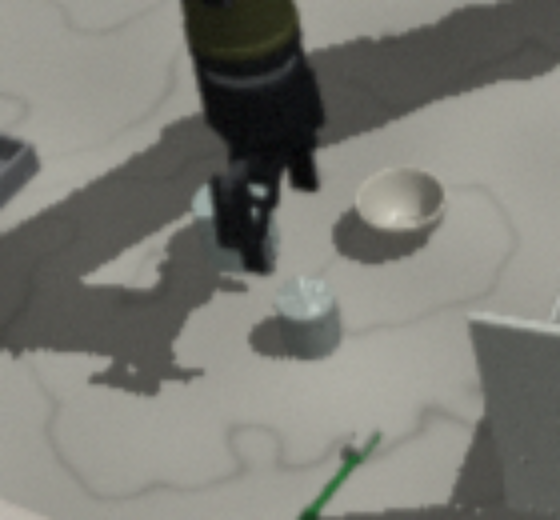

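View pics/a_top.png

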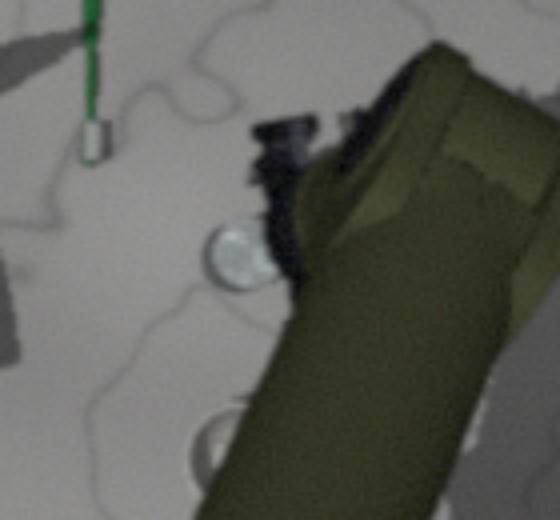

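>>> {"op": "apply_moves", "data": {"series": [{"gripper": 1,"x": -0.06,"y": 0.12,"z": -0.1,"rx": 0,"ry": 0.004,"rz": 0.002},{"gripper": 1,"x": 0,"y": 0,"z": -0.2,"rx": 0,"ry": 0,"rz": 0},{"gripper": 1,"x": 0,"y": 0,"z": -0.2,"rx": 0,"ry": 0,"rz": 0}]}}

```text
t: 3.05
eef_pos: [566.8, -223.7, 80.1]
orientation: [0.547, 0.445, 0.55, -0.447]
ft_force: [-0.8, -0.9, 0.9]
gripper_width: 85.3
```

```bash
python3 -c "
from h import *
s=st()"
```

```text
t 3.05 p [ 566.8 -223.7   80.1] jawang 11.73 xdir [-5.1e-03  8.0e-04 -1.0e+00] F [-0.8 -0.9  0.9] T [ 0.01 -0.04 -0.  ] w 85.3 q [-0.23  0.42  0.7   1.74 -0.3   1.09  0.77]
```

>>> {"op": "apply_moves", "data": {"series": [{"gripper": 1,"x": 0.01,"y": -0.03,"z": -0.5,"rx": 0,"ry": -0.002,"rz": 0},{"gripper": 1,"x": 0,"y": 0,"z": -0.5,"rx": 0,"ry": 0,"rz": 0},{"gripper": 1,"x": 0,"y": 0,"z": -0.35,"rx": 0,"ry": 0,"rz": 0},{"gripper": 1,"x": 0,"y": 0,"z": 0,"rx": 0,"ry": 0,"rz": 0}]}}

```text
t: 3.55
eef_pos: [569.8, -225.1, 12.6]
orientation: [0.551, 0.448, 0.547, -0.444]
ft_force: [-0.5, 0.3, 0.3]
gripper_width: 85.7
```

```bash
python3 -c "
from h import *
import cv2
s=st()
for n in ('scene',):
    f=manip.read_camera(n)['frame'];u,v=proj(n,s['eef_pos']).astype(int);print(n,u,v)
    cv2.imwrite(f'pics/b_{n}.png',cv2.resize(f[v-60:v+70,u-70:u+70],None,fx=4,fy=4))
"
```

```text
t 3.55 p [ 569.8 -225.1   12.6] jawang 11.81 xdir [ 6.9e-03  3.0e-04 -1.0e+00] F [-0.5  0.3  0.3] T [0.   0.04 0.  ] w 85.7 q [-0.19  0.51  0.66  1.79 -0.37  0.97  0.82]
scene 179 174
```

View pics/b_scene.png

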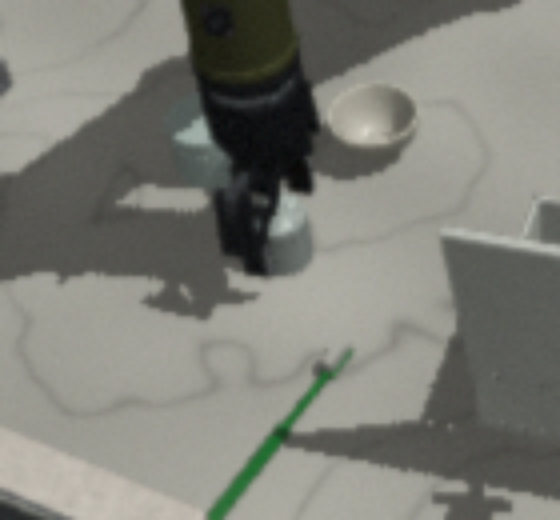

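```bash
python3 -c "
from h import *
p=np.array([569.8,-225.1,24]);d=np.array([.979,.204,0]);e=np.array([-.204,.979,0])
for a in(43,57):
  for b in(-11,11): print(a,b,[(proj('scene',p+a*d*s+b*e)-[109,114])*4 for s in(1,-1)])
"
```

```text
43 -11 [array([246.02273684, 270.92813565]), array([284.59157723, 192.59114836])]
43 11 [array([272.94057359, 275.73020322]), array([310.62789063, 197.02637087])]
57 -11 [array([239.46831817, 284.24078407]), array([290.6076051 , 180.37202293])]
57 11 [array([266.53526977, 289.10663852]), array([316.50578969, 184.75133464])]
```

>>> {"op": "apply_moves", "data": {"series": [{"gripper": -0.2,"x": 0,"y": 0,"z": 0,"rx": 0,"ry": 0,"rz": 0},{"gripper": -0.2,"x": 0,"y": 0,"z": 0,"rx": 0,"ry": 0,"rz": 0},{"gripper": -0.2,"x": 0,"y": 0,"z": 0,"rx": 0,"ry": 0,"rz": 0},{"gripper": -0.2,"x": 0,"y": 0,"z": 0,"rx": 0,"ry": 0,"rz": 0}], "grip_force": 30}}

```text
t: 4.1
eef_pos: [572.6, -226.3, 16.5]
orientation: [0.553, 0.449, 0.545, -0.443]
ft_force: [-0.2, -0.1, -0.5]
gripper_width: 45.3
```

```bash
python3 -c "
from h import *
s=st()"
```

```text
t 4.1 p [ 572.6 -226.3   16.5] jawang 11.81 xdir [ 0.0133 -0.0012 -0.9999] F [-0.2 -0.1 -0.5] T [-0.01  0.05  0.04] w 45.3 q [-0.19  0.5   0.66  1.79 -0.37  0.97  0.82]
```

>>> {"op": "apply_moves", "data": {"series": [{"gripper": -0.2,"x": 0,"y": 0,"z": 0.5,"rx": 0,"ry": 0.002,"rz": 0},{"gripper": -0.2,"x": 0,"y": 0,"z": 0.9,"rx": 0,"ry": 0,"rz": 0},{"gripper": -0.2,"x": -0.1,"y": 0.4,"z": 0.8,"rx": 0,"ry": 0,"rz": 0},{"gripper": -0.2,"x": -0.2,"y": 0.8,"z": 0.2,"rx": 0,"ry": 0,"rz": 0},{"gripper": -0.2,"x": -0.2,"y": 0.9,"z": 0,"rx": 0,"ry": 0,"rz": 0}]}}

```text
t: 4.72
eef_pos: [545.5, -123.3, 139.5]
orientation: [0.549, 0.449, 0.544, -0.448]
ft_force: [0.3, 0.5, -0.9]
gripper_width: 45.1
```

```bash
python3 -c "
from h import *
s=st()"
```

```text
t 4.72 p [ 545.5 -123.3  139.5] jawang 11.32 xdir [ 0.0061 -0.0032 -1.    ] F [ 0.3  0.5 -0.9] T [ 0.   -0.04 -0.01] w 45.1 q [-0.46  0.22  0.72  1.82 -0.16  1.15  0.51]
```

>>> {"op": "apply_moves", "data": {"series": [{"gripper": -0.2,"x": -0.1,"y": 1,"z": 0,"rx": 0,"ry": 0,"rz": 0},{"gripper": -0.2,"x": -0.1,"y": 1,"z": 0,"rx": 0,"ry": 0,"rz": 0},{"gripper": -0.2,"x": -0.05,"y": 1,"z": 0,"rx": 0,"ry": 0,"rz": 0},{"gripper": -0.2,"x": -0.05,"y": 1,"z": 0,"rx": 0,"ry": 0,"rz": 0},{"gripper": -0.2,"x": -0.05,"y": 1,"z": 0,"rx": 0,"ry": 0,"rz": 0}]}}

```text
t: 5.35
eef_pos: [526.1, 133.5, 140.9]
orientation: [0.549, 0.451, 0.543, -0.447]
ft_force: [1.0, 0.1, -0.4]
gripper_width: 45.1
```

>>> {"op": "apply_moves", "data": {"series": [{"gripper": -0.2,"x": 0,"y": 0.7,"z": 0,"rx": 0,"ry": 0,"rz": 0},{"gripper": -0.2,"x": 0,"y": 0.2,"z": -0.2,"rx": 0,"ry": 0,"rz": 0}]}}

```text
t: 5.6
eef_pos: [525.3, 184.4, 131.1]
orientation: [0.55, 0.45, 0.545, -0.444]
ft_force: [-0.2, 0.7, -0.8]
gripper_width: 45.4
```

```bash
python3 -c "
from h import *
s=st()"
```

```text
t 5.6 p [525.3 184.4 131.1] jawang 11.51 xdir [ 0.0106  0.0018 -0.9999] F [-0.2  0.7 -0.8] T [-0.06  0.03 -0.05] w 45.4 q [-0.85  0.2   0.52  1.84 -0.11  1.12 -0.09]
```

>>> {"op": "apply_moves", "data": {"series": [{"gripper": -0.2,"x": 0.02,"y": -0.04,"z": -0.6,"rx": 0,"ry": 0,"rz": 0},{"gripper": -0.2,"x": 0,"y": -0.01,"z": -0.7,"rx": 0,"ry": 0,"rz": 0},{"gripper": -0.2,"x": 0,"y": 0,"z": -0.5,"rx": 0,"ry": 0,"rz": 0},{"gripper": -0.2,"x": 0,"y": 0,"z": -0.1,"rx": 0,"ry": 0,"rz": 0}]}}

```text
t: 6.1
eef_pos: [525.6, 177.2, 31.5]
orientation: [0.55, 0.45, 0.544, -0.447]
ft_force: [-0.5, -0.0, -0.3]
gripper_width: 45.2
```

```bash
python3 -c "
from h import *
import cv2
s=st()
for n in ('scene','top'):
    f=manip.read_camera(n)['frame'];u,v=proj(n,s['eef_pos']).astype(int);print(n,u,v)
    cv2.imwrite(f'pics/c_{n}.png',cv2.resize(f[v-70:v+70,u-70:u+70],None,fx=4,fy=4))
"
```

```text
t 6.1 p [525.6 177.2  31.5] jawang 11.33 xdir [ 0.0092 -0.0018 -1.    ] F [-0.5 -0.  -0.3] T [-0.  0. -0.] w 45.2 q [-0.81  0.33  0.5   1.92 -0.19  0.93 -0.03]
scene 303 202
top 210 216
```

View pics/c_top.png

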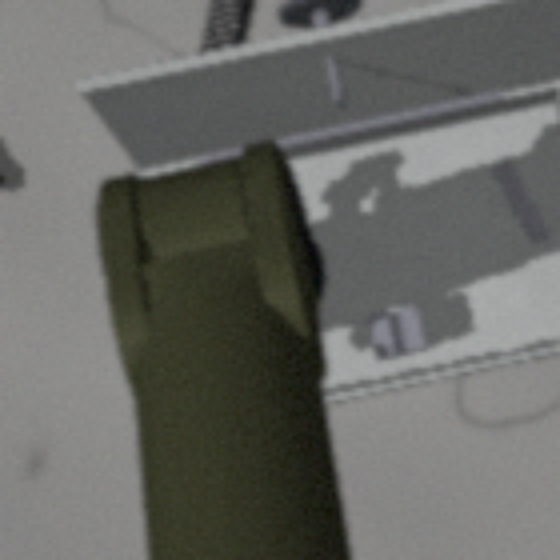

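>>> {"op": "apply_moves", "data": {"series": [{"gripper": -0.2,"x": 0,"y": 0,"z": -0.1,"rx": 0,"ry": 0,"rz": 0},{"gripper": -0.2,"x": 0,"y": 0,"z": -0.06,"rx": 0,"ry": 0,"rz": 0}]}}

```text
t: 6.45
eef_pos: [528.5, 178.0, 26.8]
orientation: [0.551, 0.452, 0.543, -0.445]
ft_force: [-0.3, -0.4, 0.1]
gripper_width: 45.4
```

>>> {"op": "apply_moves", "data": {"series": [{"gripper": -0.2,"x": 0,"y": 0,"z": -0.03,"rx": 0,"ry": 0,"rz": 0}]}}

```text
t: 6.58
eef_pos: [528.9, 178.2, 25.8]
orientation: [0.551, 0.452, 0.543, -0.444]
ft_force: [-0.1, -0.4, -0.7]
gripper_width: 45.6
```

>>> {"op": "apply_moves", "data": {"series": [{"gripper": -0.2,"x": 0,"y": 0,"z": -0.06,"rx": 0,"ry": 0,"rz": 0}]}}

```text
t: 6.7
eef_pos: [529.3, 178.4, 23.1]
orientation: [0.551, 0.453, 0.543, -0.444]
ft_force: [-0.8, 0.2, 0.0]
gripper_width: 45.2
```

>>> {"op": "apply_moves", "data": {"series": [{"gripper": -0.2,"x": 0,"y": 0,"z": -0.06,"rx": 0,"ry": 0,"rz": 0}]}}

```text
t: 6.82
eef_pos: [529.4, 178.7, 20.8]
orientation: [0.551, 0.453, 0.543, -0.444]
ft_force: [-6.2, -3.0, 22.1]
gripper_width: 45.0
```

>>> {"op": "apply_moves", "data": {"series": [{"gripper": -0.2,"x": 0,"y": 0,"z": -0.05,"rx": 0,"ry": 0,"rz": 0}]}}

```text
t: 6.95
eef_pos: [529.5, 178.7, 20.8]
orientation: [0.55, 0.453, 0.544, -0.444]
ft_force: [-9.1, -3.0, 29.6]
gripper_width: 45.2
```

>>> {"op": "apply_moves", "data": {"series": [{"gripper": -0.2,"x": 0,"y": 0,"z": 0.004,"rx": 0,"ry": 0,"rz": 0}]}}

```text
t: 7.08
eef_pos: [529.9, 178.8, 21.7]
orientation: [0.55, 0.453, 0.544, -0.444]
ft_force: [0.3, -0.4, -1.3]
gripper_width: 45.2
```

```bash
python3 -c "
from h import *
s=st()"
```

```text
t 7.08 p [529.9 178.8  21.7] jawang 11.32 xdir [ 0.0156  0.0044 -0.9999] F [ 0.3 -0.4 -1.3] T [-0.03 -0.02  0.02] w 45.2 q [-0.8   0.34  0.49  1.92 -0.2   0.91 -0.01]
```

>>> {"op": "apply_moves", "data": {"series": [{"gripper": -0.2,"x": 0,"y": 0,"z": -0.014,"rx": 0,"ry": 0,"rz": 0}]}}

```text
t: 7.2
eef_pos: [530.1, 179.0, 21.1]
orientation: [0.55, 0.453, 0.544, -0.443]
ft_force: [-0.4, -0.8, 1.3]
gripper_width: 45.2
```

>>> {"op": "apply_moves", "data": {"series": [{"gripper": 0.6,"x": 0,"y": 0,"z": 0,"rx": 0,"ry": 0,"rz": 0},{"gripper": 0.6,"x": 0,"y": 0,"z": 0,"rx": 0,"ry": 0,"rz": 0},{"gripper": 0.6,"x": 0,"y": 0,"z": 0.1,"rx": 0,"ry": 0,"rz": 0},{"gripper": 0.6,"x": 0,"y": 0,"z": 0.5,"rx": 0,"ry": -0.005,"rz": 0},{"gripper": 0.6,"x": 0,"y": 0,"z": 0.8,"rx": 0,"ry": 0,"rz": 0}]}}

```text
t: 7.82
eef_pos: [527.0, 177.8, 88.9]
orientation: [0.554, 0.454, 0.54, -0.442]
ft_force: [0.5, 0.9, 0.4]
gripper_width: 68.0
```

>>> {"op": "apply_moves", "data": {"series": [{"gripper": 0.6,"x": 0,"y": 0,"z": 1,"rx": 0,"ry": 0,"rz": 0},{"gripper": 0.6,"x": 0,"y": 0,"z": 1,"rx": 0,"ry": 0,"rz": 0},{"gripper": 0.6,"x": 0,"y": 0,"z": 1,"rx": 0,"ry": 0,"rz": 0},{"gripper": 0.6,"x": 0,"y": 0.5,"z": 1,"rx": 0,"ry": 0,"rz": 0},{"gripper": 0.6,"x": 0,"y": 1,"z": 0.6,"rx": 0,"ry": 0,"rz": 0}]}}

```text
t: 8.45
eef_pos: [527.6, 247.9, 329.8]
orientation: [0.552, 0.458, 0.537, -0.444]
ft_force: [0.2, 0.9, -0.1]
gripper_width: 68.3
```

```bash
python3 -c "
from h import *
import cv2
s=st()
for n in ('scene','top'):
    f=manip.read_camera(n)['frame']
    cv2.imwrite(f'pics/d_{n}.png',f)
"
```

```text
t 8.45 p [527.6 247.9 329.8] jawang 10.75 xdir [ 0.0293  0.0017 -0.9996] F [ 0.2  0.9 -0.1] T [-0.02 -0.08  0.04] w 68.3 q [-0.94  0.13  0.5   1.5  -0.05  1.5  -0.25]
```

View pics/d_scene.png

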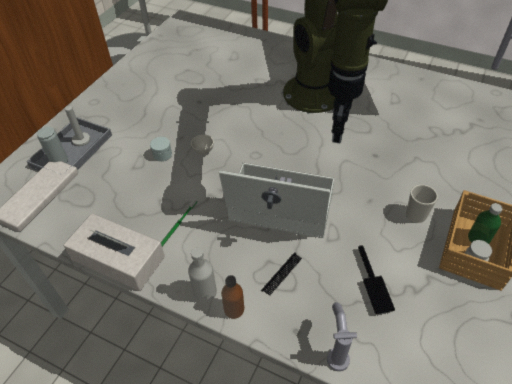

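View pics/d_top.png

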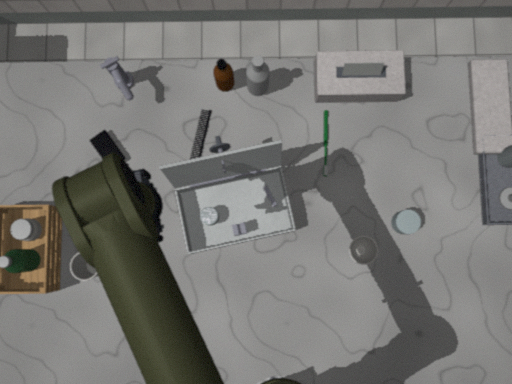

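>>> {"op": "apply_moves", "data": {"series": [{"gripper": -1,"x": 0.7,"y": 0,"z": -0.2,"rx": 0,"ry": 0.009,"rz": 0.055},{"gripper": -1,"x": 0.7,"y": 0,"z": -0.2,"rx": 0,"ry": 0,"rz": 0.055},{"gripper": -1,"x": 0.7,"y": 0,"z": 0,"rx": 0,"ry": 0,"rz": 0.055},{"gripper": -1,"x": 0.6,"y": 0,"z": 0,"rx": 0,"ry": 0,"rz": 0.055},{"gripper": -1,"x": 0.4,"y": 0,"z": 0,"rx": 0,"ry": 0,"rz": 0.055}]}}

```text
t: 9.18
eef_pos: [682.8, 259.2, 308.5]
orientation: [0.683, 0.167, 0.692, -0.163]
ft_force: [-0.7, 0.5, 0.0]
gripper_width: -0.2
```

```bash
python3 -c "
from h import *
s=st()"
```

```text
t 9.18 p [682.8 259.2 308.5] jawang 63.03 xdir [-0.0104  0.0072 -0.9999] F [-0.7  0.5  0. ] T [ 0.02 -0.02 -0.05] w -0.2 q [-0.65  0.51  0.42  1.09 -0.21  1.59  0.82]
```

>>> {"op": "apply_moves", "data": {"series": [{"gripper": -1,"x": 0.2,"y": -0.3,"z": 0,"rx": -0.002,"ry": -0.003,"rz": 0.054},{"gripper": -1,"x": 0,"y": -0.15,"z": -0.7,"rx": 0,"ry": 0,"rz": 0.054},{"gripper": -1,"x": 0,"y": 0,"z": -0.7,"rx": 0,"ry": 0,"rz": 0.054},{"gripper": -1,"x": 0,"y": 0,"z": -0.8,"rx": 0,"ry": 0,"rz": 0.052}]}}

```text
t: 9.68
eef_pos: [696.6, 233.4, 197.0]
orientation: [0.704, -0.079, 0.701, 0.078]
ft_force: [-0.2, -0.6, 0.3]
gripper_width: 0.2
```

```bash
python3 -c "
from h import *
s=st()
import cv2
f=manip.read_camera('scene')['frame'];cv2.imwrite('pics/e.png',cv2.resize(f[60:280,180:430],None,fx=3,fy=2.7))
"
```

```text
t 9.68 p [696.6 233.4 197. ] jawang 102.71 xdir [ 0.0049 -0.0014 -1.    ] F [-0.2 -0.6  0.3] T [ 0.    0.02 -0.02] w 0.2 q [-0.56  0.52  0.3   1.26 -0.15  1.37  1.52]
```

View pics/e.png

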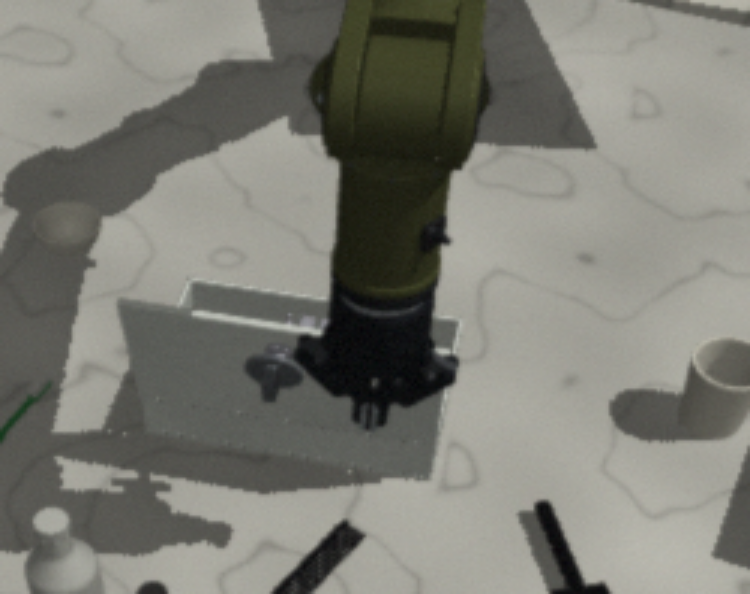

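>>> {"op": "apply_moves", "data": {"series": [{"gripper": -1,"x": -0.4,"y": -0.08,"z": 0.16,"rx": 0,"ry": 0,"rz": -0.005},{"gripper": -1,"x": -0.35,"y": -0.07,"z": 0,"rx": 0,"ry": 0,"rz": 0},{"gripper": -1,"x": -0.2,"y": -0.04,"z": 0,"rx": 0,"ry": 0,"rz": 0},{"gripper": -1,"x": -0.15,"y": -0.03,"z": 0,"rx": 0,"ry": 0,"rz": 0}]}}

```text
t: 10.22
eef_pos: [637.0, 219.8, 196.4]
orientation: [0.701, -0.073, 0.706, 0.069]
ft_force: [1.8, 0.2, -0.3]
gripper_width: 0.2
```

>>> {"op": "apply_moves", "data": {"series": [{"gripper": -1,"x": -0.2,"y": -0.04,"z": 0,"rx": 0,"ry": 0,"rz": 0},{"gripper": -1,"x": -0.2,"y": -0.04,"z": 0,"rx": 0,"ry": 0,"rz": 0}]}}

```text
t: 10.48
eef_pos: [617.1, 215.6, 197.1]
orientation: [0.702, -0.073, 0.706, 0.068]
ft_force: [3.1, 1.1, -1.8]
gripper_width: 0.3
```

>>> {"op": "apply_moves", "data": {"series": [{"gripper": -1,"x": -0.22,"y": -0.04,"z": 0.04,"rx": 0,"ry": 0,"rz": 0},{"gripper": -1,"x": -0.22,"y": -0.04,"z": 0.02,"rx": 0,"ry": 0,"rz": 0},{"gripper": -1,"x": -0.22,"y": -0.04,"z": 0.02,"rx": 0,"ry": 0,"rz": 0}]}}

```text
t: 10.85
eef_pos: [581.7, 208.9, 200.9]
orientation: [0.701, -0.073, 0.706, 0.068]
ft_force: [2.4, 1.0, -0.3]
gripper_width: 0.2
```

```bash
python3 -c "
from h import *
s=st()
import cv2
f=manip.read_camera('scene')['frame'];cv2.imwrite('pics/f.png',cv2.resize(f[60:280,180:430],None,fx=3,fy=2.7))
"
```

```text
t 10.85 p [581.7 208.9 200.9] jawang 101.46 xdir [-0.0054 -0.0074 -1.    ] F [ 2.4  1.  -0.3] T [ 0.07 -0.38  0.03] w 0.2 q [-0.64  0.28  0.31  1.58 -0.08  1.3   1.44]
```

View pics/f.png

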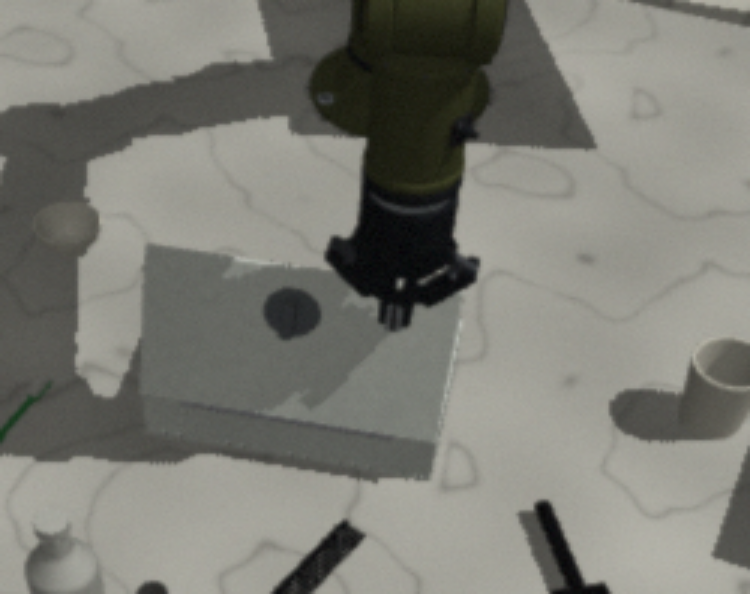

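>>> {"op": "apply_moves", "data": {"series": [{"gripper": -1,"x": -0.22,"y": -0.04,"z": 0.02,"rx": 0,"ry": 0,"rz": 0},{"gripper": -1,"x": -0.2,"y": -0.04,"z": 0.02,"rx": 0,"ry": 0,"rz": 0}]}}

```text
t: 11.15
eef_pos: [557.8, 204.6, 203.3]
orientation: [0.701, -0.073, 0.707, 0.068]
ft_force: [0.5, -0.5, -0.4]
gripper_width: -0.0
```

>>> {"op": "apply_moves", "data": {"series": [{"gripper": -1,"x": 0,"y": 0,"z": 0.4,"rx": 0,"ry": 0,"rz": 0},{"gripper": -1,"x": 0,"y": 0,"z": 1,"rx": 0,"ry": 0,"rz": 0},{"gripper": -1,"x": 0,"y": 0,"z": 1,"rx": 0,"ry": 0,"rz": 0},{"gripper": 0.5,"x": -0.2,"y": 0.2,"z": 0,"rx": 0,"ry": 0,"rz": 0}]}}

```text
t: 11.65
eef_pos: [542.8, 212.5, 325.9]
orientation: [0.698, -0.073, 0.709, 0.067]
ft_force: [1.2, 0.5, -0.1]
gripper_width: 17.0
```

```bash
python3 -c "
from h import *
s=st()
import cv2
f=manip.read_camera('scene')['frame'];cv2.imwrite('pics/g.png',cv2.resize(f[60:280,180:430],None,fx=3,fy=2.7))
"
```

```text
t 11.65 p [542.8 212.5 325.9] jawang 101.38 xdir [-0.0142 -0.0095 -0.9999] F [ 1.2  0.5 -0.1] T [ 0.03 -0.01  0.01] w 17.0 q [-0.68  0.16  0.3   1.47 -0.04  1.54  1.39]
```

View pics/g.png

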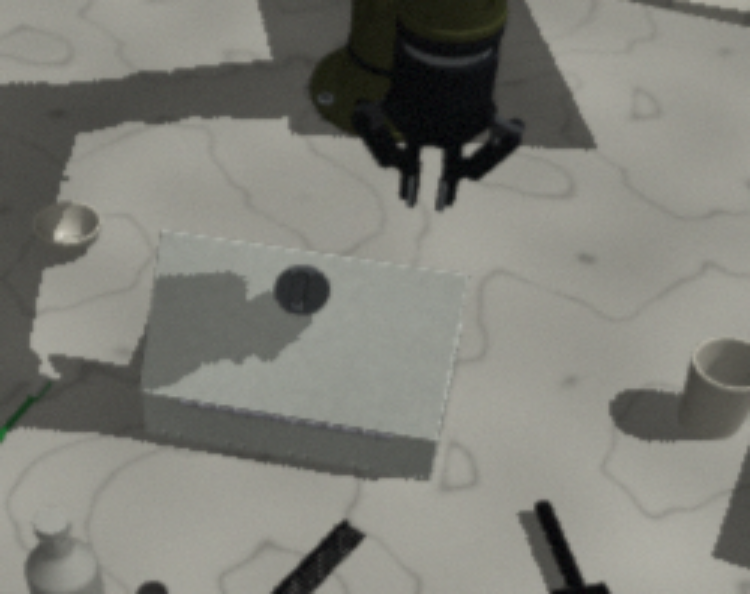

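>>> {"op": "apply_moves", "data": {"series": [{"gripper": 0.2,"x": 0,"y": 0.6,"z": 0,"rx": 0.003,"ry": -0.0045,"rz": 0},{"gripper": 0.2,"x": 0,"y": 0.6,"z": 0,"rx": 0,"ry": 0,"rz": 0},{"gripper": 0.2,"x": 0,"y": 0.4,"z": 0,"rx": 0,"ry": 0,"rz": 0},{"gripper": 0.2,"x": 0,"y": 0,"z": 0,"rx": 0,"ry": 0,"rz": 0},{"gripper": 0.2,"x": 0,"y": 0,"z": 0,"rx": 0,"ry": 0,"rz": 0}]}}

```text
t: 12.32
eef_pos: [535.5, 295.4, 317.4]
orientation: [0.698, -0.073, 0.709, 0.07]
ft_force: [0.0, -0.2, 0.5]
gripper_width: 51.2
```

>>> {"op": "apply_moves", "data": {"series": [{"gripper": 0.2,"x": 0,"y": 0,"z": 0,"rx": 0,"ry": 0,"rz": 0},{"gripper": 0.2,"x": 0,"y": 0,"z": 0,"rx": 0,"ry": 0,"rz": 0},{"gripper": 0.2,"x": 0,"y": 0,"z": 0,"rx": 0,"ry": 0,"rz": 0},{"gripper": 0.2,"x": 0,"y": 0,"z": 0,"rx": 0,"ry": 0,"rz": 0},{"gripper": 0.2,"x": 0,"y": 0,"z": 0,"rx": 0,"ry": 0,"rz": 0}]}}

```text
t: 12.95
eef_pos: [536.6, 292.1, 317.9]
orientation: [0.698, -0.072, 0.709, 0.068]
ft_force: [-0.1, 0.2, -0.5]
gripper_width: 51.1
```

```bash
python3 -c "
from h import *
s=st()
import cv2
f=manip.read_camera('scene')['frame'];cv2.imwrite('pics/h.png',f);cv2.imwrite('pics/hz.png',cv2.resize(f[100:250,190:350],None,fx=4.5,fy=4,interpolation=cv2.INTER_CUBIC))
f=manip.read_camera('top')['frame'];cv2.imwrite('pics/ht.png',f);cv2.imwrite('pics/htz.png',cv2.resize(f[150:270,170:310],None,fx=5,fy=5,interpolation=cv2.INTER_CUBIC))
"
```

```text
t 12.95 p [536.6 292.1 317.9] jawang 101.38 xdir [-0.014  -0.0064 -0.9999] F [-0.1  0.2 -0.5] T [ 0.06 -0.1  -0.  ] w 51.1 q [-0.75  0.22  0.26  1.41 -0.06  1.53  1.27]
```

View pics/hz.png

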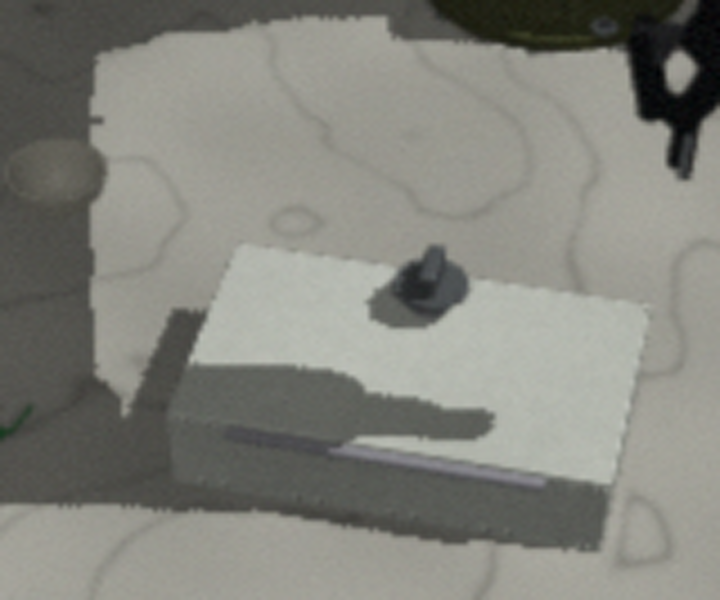

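View pics/htz.png

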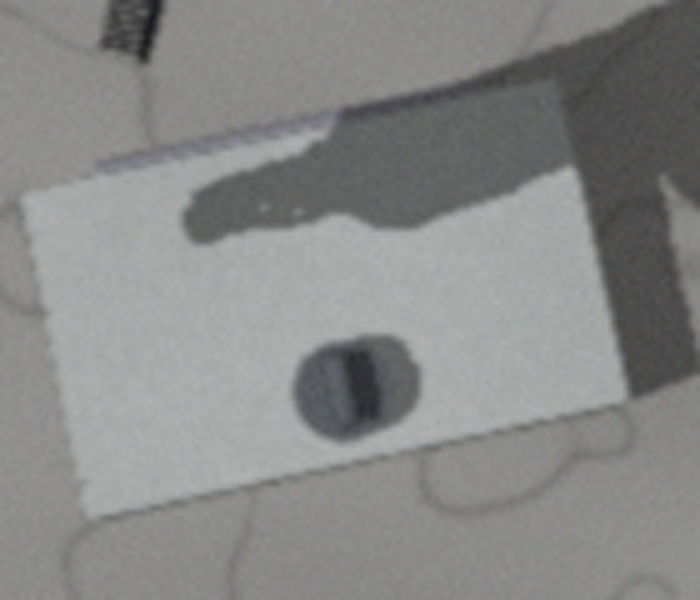

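```bash
python3 -c "
from h import *
np.set_printoptions(precision=1,suppress=True)
print(onz('top',238.8,227.6,106),onz('scene',285.2,171.4,106),tri((285.2,171.4),(238.8,227.6)))
q=lambda x,y:(170+(x+.5)/5-.5,150+(y+.5)/5-.5)
P=[onz('top',*q(*p),80) for p in((88,518),(630,400),(557,80),(22,198))]
print(P,np.linalg.norm(P[0]-P[1]),np.linalg.norm(P[1]-P[2]),np.linalg.norm(P[3]-P[0]))
ex=np.array([.98,.2,0]);print('knob from lid',(P[0]+P[1])/2+35*ex,'centre',sum(P)/4)
e=P[0]-P[1];print('yaw',np.degrees(np.arctan2(-e[0],e[1])));e=P[3]-P[2];print(np.degrees(np.arctan2(-e[0],e[1])))
w=lambda x,y:(190+(x+.5)/4.5-.5,100+(y+.5)/4-.5)
for p in((240,244),(650,305),(612,484),(172,415)):print('scene corner',onz('scene',*w(*p),80))
for X in ((493,102,128),(493,102,106)):print('proj zoom',(proj('top',X)-[170,150])*5,(proj('scene',X)-[190,100])*[4.5,4])
"
```

```text
[494.2 101.5 106. ] [497.8 104.7 106. ] (array([494.1, 102.4, 101.4]), np.float64(1.521992940199432))
[array([432.8, 232.1,  80. ]), array([488.5, -40.2,  80. ]), array([651.6,  -6.4,  80. ]), array([594.4, 266.2,  80. ])] 277.89637285760887 166.5707624461034 165.1593763410717
knob from lid [495. 103.  80.] centre [541.8 113.   80. ]
yaw 11.570524901971458
11.861424434213628
scene corner [487.8 -38.3  80. ]
scene corner [431.9 232.6  80. ]
scene corner [596.3 267.3  80. ]
scene corner [654.4  -1.3  80. ]
proj zoom [341.4 388.9] [428.4 259. ]
proj zoom [343.  390.5] [427.5 280.1]
```

>>> {"op": "apply_moves", "data": {"series": [{"gripper": -0.1,"x": -0.2,"y": -0.9,"z": -0.3,"rx": 0.002,"ry": -0.004,"rz": 0},{"gripper": -0.1,"x": -0.2,"y": -0.9,"z": -0.5,"rx": 0,"ry": 0,"rz": 0},{"gripper": -0.1,"x": -0.2,"y": -0.9,"z": -0.7,"rx": 0,"ry": 0,"rz": 0},{"gripper": -0.1,"x": -0.2,"y": -0.9,"z": -0.8,"rx": 0,"ry": 0,"rz": 0},{"gripper": -0.1,"x": -0.05,"y": -0.2,"z": -0.5,"rx": 0,"ry": 0,"rz": 0}]}}

```text
t: 13.68
eef_pos: [493.3, 99.1, 176.2]
orientation: [0.705, -0.07, 0.702, 0.072]
ft_force: [-0.4, 0.3, 0.5]
gripper_width: 38.3
```

```bash
python3 -c "
from h import *
s=st()
"
```

```text
t 13.68 p [493.3  99.1 176.2] jawang 101.6 xdir [ 0.0053  0.0033 -1.    ] F [-0.4  0.3  0.5] T [ 0.01 -0.   -0.02] w 38.3 q [-0.6   0.03  0.36  1.9  -0.02  1.2   1.54]
```

>>> {"op": "apply_moves", "data": {"series": [{"gripper": -0.1,"x": 0.02,"y": 0.07,"z": -0.6,"rx": 0,"ry": 0,"rz": 0},{"gripper": -0.1,"x": 0,"y": 0,"z": -0.3,"rx": 0,"ry": 0,"rz": 0}]}}

```text
t: 13.92
eef_pos: [493.7, 101.0, 129.6]
orientation: [0.705, -0.069, 0.702, 0.072]
ft_force: [0.4, -0.5, -0.1]
gripper_width: 38.3
```

```bash
python3 -c "
from h import *
s=st()
import cv2
f=manip.read_camera('scene')['frame'];cv2.imwrite('pics/iz.png',cv2.resize(f[100:220,210:350],None,fx=5,fy=5,interpolation=cv2.INTER_CUBIC))
"
```

```text
t 13.93 p [493.7 101.  129.6] jawang 101.43 xdir [ 0.0049  0.0036 -1.    ] F [ 0.4 -0.5 -0.1] T [-0.04 -0.03 -0.01] w 38.3 q [-0.6   0.08  0.36  1.95 -0.03  1.11  1.55]
```

View pics/iz.png

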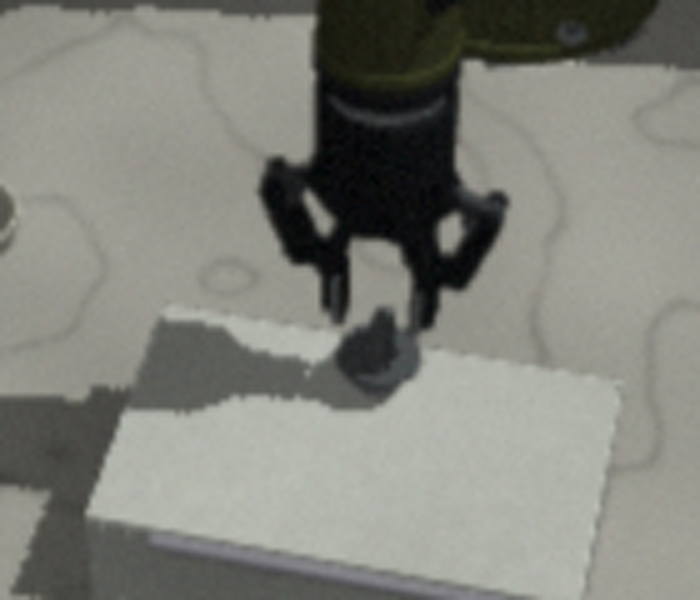

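>>> {"op": "apply_moves", "data": {"series": [{"gripper": -0.1,"x": 0.01,"y": 0.02,"z": -0.25,"rx": -0.001,"ry": 0.001,"rz": 0},{"gripper": -0.1,"x": 0,"y": 0.01,"z": -0.12,"rx": 0,"ry": 0,"rz": 0}]}}

```text
t: 14.22
eef_pos: [494.8, 103.0, 110.3]
orientation: [0.704, -0.071, 0.703, 0.071]
ft_force: [0.6, -0.3, -0.4]
gripper_width: 38.1
```

>>> {"op": "apply_moves", "data": {"series": [{"gripper": -1,"x": 0,"y": 0,"z": 0,"rx": 0,"ry": 0,"rz": 0},{"gripper": -1,"x": 0,"y": 0,"z": 0,"rx": 0,"ry": 0,"rz": 0},{"gripper": -1,"x": 0,"y": 0,"z": 0,"rx": 0,"ry": 0,"rz": 0}], "grip_force": 50}}

```text
t: 14.6
eef_pos: [495.4, 102.7, 110.9]
orientation: [0.705, -0.071, 0.703, 0.071]
ft_force: [0.3, 0.3, -3.3]
gripper_width: 11.0
```

```bash
python3 -c "
from h import *
s=st()
"
```

```text
t 14.6 p [495.4 102.7 110.9] jawang 101.51 xdir [ 3.e-03 -6.e-04 -1.e+00] F [ 0.3  0.3 -3.3] T [ 0.07  0.03 -0.03] w 11.0 q [-0.6   0.11  0.36  1.96 -0.04  1.07  1.55]
```

>>> {"op": "apply_moves", "data": {"series": [{"gripper": -1,"x": 0,"y": 0,"z": -0.03,"rx": 0,"ry": 0,"rz": 0},{"gripper": -1,"x": 0,"y": 0,"z": -0.03,"rx": 0,"ry": 0,"rz": 0}]}}

```text
t: 14.85
eef_pos: [495.5, 102.7, 108.8]
orientation: [0.705, -0.071, 0.702, 0.071]
ft_force: [-1.9, -1.4, 2.2]
gripper_width: 10.6
```

>>> {"op": "apply_moves", "data": {"series": [{"gripper": -1,"x": 0,"y": 0,"z": -0.02,"rx": 0,"ry": 0,"rz": 0}]}}

```text
t: 14.98
eef_pos: [495.5, 102.8, 108.0]
orientation: [0.705, -0.071, 0.702, 0.071]
ft_force: [-2.1, -0.5, 2.6]
gripper_width: 10.6
```

>>> {"op": "apply_moves", "data": {"series": [{"gripper": -1,"x": 0,"y": 0,"z": -0.02,"rx": 0,"ry": 0,"rz": 0}]}}

```text
t: 15.1
eef_pos: [495.5, 102.7, 107.1]
orientation: [0.705, -0.071, 0.702, 0.071]
ft_force: [-2.1, -1.3, 3.9]
gripper_width: 10.4
```

>>> {"op": "apply_moves", "data": {"series": [{"gripper": -1,"x": 0,"y": 0,"z": -0.02,"rx": 0,"ry": 0,"rz": 0}]}}

```text
t: 15.22
eef_pos: [495.5, 102.7, 106.1]
orientation: [0.705, -0.071, 0.702, 0.071]
ft_force: [-1.2, -1.0, 3.9]
gripper_width: 10.7
```

>>> {"op": "apply_moves", "data": {"series": [{"gripper": -1,"x": 0,"y": 0,"z": -0.015,"rx": 0,"ry": 0,"rz": 0}]}}

```text
t: 15.35
eef_pos: [495.5, 102.7, 105.4]
orientation: [0.705, -0.071, 0.702, 0.071]
ft_force: [-1.4, -1.8, 3.2]
gripper_width: 10.7
```

>>> {"op": "apply_moves", "data": {"series": [{"gripper": -1,"x": 0,"y": 0,"z": -0.015,"rx": 0,"ry": 0,"rz": 0}]}}

```text
t: 15.48
eef_pos: [495.5, 102.7, 104.6]
orientation: [0.705, -0.071, 0.702, 0.071]
ft_force: [-1.4, -0.9, 4.5]
gripper_width: 10.5
```

>>> {"op": "apply_moves", "data": {"series": [{"gripper": -1,"x": 0,"y": 0,"z": -0.015,"rx": 0,"ry": 0,"rz": 0}]}}

```text
t: 15.6
eef_pos: [495.5, 102.7, 103.9]
orientation: [0.705, -0.071, 0.702, 0.071]
ft_force: [-1.8, -0.8, 4.0]
gripper_width: 10.7
```

>>> {"op": "apply_moves", "data": {"series": [{"gripper": -1,"x": 0,"y": 0,"z": -0.015,"rx": 0,"ry": 0,"rz": 0}]}}

```text
t: 15.72
eef_pos: [495.5, 102.8, 103.1]
orientation: [0.705, -0.071, 0.702, 0.071]
ft_force: [-2.5, -0.7, 4.2]
gripper_width: 10.6
```

>>> {"op": "apply_moves", "data": {"series": [{"gripper": -1,"x": 0,"y": 0,"z": -0.015,"rx": 0,"ry": 0,"rz": 0}]}}

```text
t: 15.85
eef_pos: [495.5, 102.7, 102.4]
orientation: [0.705, -0.071, 0.702, 0.071]
ft_force: [-2.6, -1.4, 4.1]
gripper_width: 10.6
```

>>> {"op": "apply_moves", "data": {"series": [{"gripper": -1,"x": 0,"y": 0,"z": -0.012,"rx": 0,"ry": 0,"rz": 0}]}}

```text
t: 15.98
eef_pos: [495.5, 102.7, 101.7]
orientation: [0.705, -0.071, 0.702, 0.071]
ft_force: [-2.4, -1.7, 4.7]
gripper_width: 10.8
```

>>> {"op": "apply_moves", "data": {"series": [{"gripper": -1,"x": 0,"y": 0,"z": -0.012,"rx": 0,"ry": 0,"rz": 0}]}}

```text
t: 16.1
eef_pos: [495.5, 102.7, 101.2]
orientation: [0.705, -0.071, 0.702, 0.071]
ft_force: [-1.8, -1.4, 3.9]
gripper_width: 10.6
```

>>> {"op": "apply_moves", "data": {"series": [{"gripper": -1,"x": 0,"y": 0,"z": -0.012,"rx": 0,"ry": 0,"rz": 0}]}}

```text
t: 16.23
eef_pos: [495.6, 102.8, 100.9]
orientation: [0.705, -0.071, 0.702, 0.071]
ft_force: [-4.3, -2.6, 9.2]
gripper_width: 10.7
```

>>> {"op": "apply_moves", "data": {"series": [{"gripper": -1,"x": 0,"y": 0,"z": -0.012,"rx": 0,"ry": 0,"rz": 0}]}}

```text
t: 16.35
eef_pos: [495.6, 102.8, 101.0]
orientation: [0.705, -0.071, 0.702, 0.071]
ft_force: [-4.5, -1.6, 10.0]
gripper_width: 10.7
```

>>> {"op": "apply_moves", "data": {"series": [{"gripper": -1,"x": 0,"y": 0,"z": 0.002,"rx": 0,"ry": 0,"rz": -0.03}]}}

```text
t: 16.48
eef_pos: [495.6, 102.7, 101.2]
orientation: [0.707, -0.037, 0.705, 0.037]
ft_force: [-2.5, -2.1, 3.8]
gripper_width: 11.1
```

>>> {"op": "apply_moves", "data": {"series": [{"gripper": -1,"x": 0,"y": 0,"z": -0.003,"rx": 0,"ry": 0,"rz": -0.03}]}}

```text
t: 16.6
eef_pos: [495.5, 102.7, 101.2]
orientation: [0.708, -0.002, 0.706, 0.002]
ft_force: [-2.6, -0.7, 4.4]
gripper_width: 10.7
```

```bash
python3 -c "
from h import *
s=st()
"
```

```text
t 16.6 p [495.5 102.7 101.2] jawang 90.37 xdir [ 3.e-03  1.e-04 -1.e+00] F [-2.6 -0.7  4.4] T [-0.23  0.57  0.02] w 10.7 q [-0.61  0.12  0.37  1.97 -0.05  1.05  1.37]
```

>>> {"op": "apply_moves", "data": {"series": [{"gripper": -1,"x": 0,"y": 0,"z": -0.003,"rx": 0,"ry": 0,"rz": -0.035}]}}

```text
t: 16.73
eef_pos: [495.6, 102.6, 101.1]
orientation: [0.707, 0.038, 0.705, -0.038]
ft_force: [-2.4, -1.4, 5.2]
gripper_width: 11.0
```

>>> {"op": "apply_moves", "data": {"series": [{"gripper": -1,"x": 0,"y": 0,"z": -0.003,"rx": 0,"ry": 0,"rz": -0.035}]}}

```text
t: 16.85
eef_pos: [495.7, 102.6, 101.1]
orientation: [0.704, 0.078, 0.702, -0.078]
ft_force: [-2.4, -1.9, 5.0]
gripper_width: 11.0
```

```bash
python3 -c "
from h import *
s=st()
"
```

```text
t 16.85 p [495.7 102.6 101.1] jawang 77.35 xdir [ 3.2e-03 -6.0e-04 -1.0e+00] F [-2.4 -1.9  5. ] T [-0.36  0.61  0.06] w 11.0 q [-0.62  0.12  0.39  1.97 -0.05  1.05  1.14]
```

>>> {"op": "apply_moves", "data": {"series": [{"gripper": -1,"x": 0,"y": 0,"z": -0.002,"rx": 0,"ry": 0,"rz": -0.04},{"gripper": -1,"x": 0,"y": 0,"z": -0.002,"rx": 0,"ry": 0,"rz": -0.04}]}}

```text
t: 17.1
eef_pos: [495.6, 102.5, 101.1]
orientation: [0.688, 0.168, 0.686, -0.169]
ft_force: [-2.3, -1.4, 4.3]
gripper_width: 10.7
```

>>> {"op": "apply_moves", "data": {"series": [{"gripper": -1,"x": 0,"y": 0,"z": -0.002,"rx": 0,"ry": 0,"rz": -0.04},{"gripper": -1,"x": 0,"y": 0,"z": -0.002,"rx": 0,"ry": 0,"rz": -0.04}]}}

```text
t: 17.35
eef_pos: [495.6, 102.4, 101.1]
orientation: [0.66, 0.255, 0.658, -0.256]
ft_force: [-1.7, -1.5, 5.8]
gripper_width: 10.8
```

```bash
python3 -c "
from h import *
s=st()
"
```

```text
t 17.35 p [495.6 102.4 101.1] jawang 47.58 xdir [ 0.0023 -0.0022 -1.    ] F [-1.7 -1.5  5.8] T [-0.31  0.57  0.  ] w 10.8 q [-0.66  0.12  0.42  1.97 -0.06  1.05  0.62]
```

>>> {"op": "apply_moves", "data": {"series": [{"gripper": -1,"x": 0,"y": 0,"z": -0.002,"rx": 0,"ry": 0,"rz": -0.04},{"gripper": -1,"x": 0,"y": 0,"z": -0.002,"rx": 0,"ry": 0,"rz": -0.04}]}}

```text
t: 17.6
eef_pos: [495.6, 102.3, 101.1]
orientation: [0.621, 0.338, 0.62, -0.34]
ft_force: [-3.3, -0.8, 6.0]
gripper_width: 10.9
```

>>> {"op": "apply_moves", "data": {"series": [{"gripper": -1,"x": 0,"y": 0,"z": -0.002,"rx": 0,"ry": 0,"rz": -0.04},{"gripper": -1,"x": 0,"y": 0,"z": -0.002,"rx": 0,"ry": 0,"rz": -0.03}]}}

```text
t: 17.85
eef_pos: [495.5, 102.2, 101.1]
orientation: [0.579, 0.407, 0.577, -0.408]
ft_force: [-2.5, -0.9, 5.8]
gripper_width: 10.7
```

```bash
python3 -c "
from h import *
s=st()
"
```

```text
t 17.85 p [495.5 102.2 101.1] jawang 19.66 xdir [ 7.0e-04 -3.2e-03 -1.0e+00] F [-2.5 -0.9  5.8] T [-0.32  0.58  0.02] w 10.7 q [-0.69  0.13  0.46  1.97 -0.06  1.05  0.14]
```

>>> {"op": "apply_moves", "data": {"series": [{"gripper": -1,"x": 0,"y": 0,"z": -0.002,"rx": 0,"ry": 0,"rz": -0.025},{"gripper": -1,"x": 0,"y": 0,"z": -0.002,"rx": 0,"ry": 0,"rz": -0.022}]}}

```text
t: 18.1
eef_pos: [495.5, 102.1, 101.1]
orientation: [0.546, 0.449, 0.544, -0.451]
ft_force: [-2.9, -1.5, 6.7]
gripper_width: 10.6
```

```bash
python3 -c "
from h import *
s=st()
"
```

```text
t 18.1 p [495.5 102.1 101.1] jawang 10.9 xdir [ 1.0e-04 -3.4e-03 -1.0e+00] F [-2.9 -1.5  6.7] T [-0.31  0.56 -0.04] w 10.6 q [-0.7   0.13  0.47  1.97 -0.06  1.06 -0.01]
```

>>> {"op": "apply_moves", "data": {"series": [{"gripper": -1,"x": 0,"y": 0,"z": 0.02,"rx": 0,"ry": 0,"rz": 0}]}}

```text
t: 18.23
eef_pos: [495.5, 102.1, 102.1]
orientation: [0.546, 0.449, 0.545, -0.451]
ft_force: [-2.5, -0.1, 4.9]
gripper_width: 10.5
```

>>> {"op": "apply_moves", "data": {"series": [{"gripper": -1,"x": 0,"y": 0,"z": 0.02,"rx": 0,"ry": 0,"rz": 0}]}}

```text
t: 18.35
eef_pos: [495.5, 102.1, 103.1]
orientation: [0.546, 0.449, 0.545, -0.451]
ft_force: [-2.9, -2.0, 3.8]
gripper_width: 10.9
```

>>> {"op": "apply_moves", "data": {"series": [{"gripper": -1,"x": 0,"y": 0,"z": 0.01,"rx": 0,"ry": 0,"rz": 0}]}}

```text
t: 18.48
eef_pos: [495.5, 102.1, 103.6]
orientation: [0.547, 0.449, 0.545, -0.451]
ft_force: [-1.7, -0.8, 3.5]
gripper_width: 10.8
```

```bash
python3 -c "
from h import *
s=st()
"
```

```text
t 18.48 p [495.5 102.1 103.6] jawang 11.02 xdir [ 1.0e-04 -3.5e-03 -1.0e+00] F [-1.7 -0.8  3.5] T [-0.23  0.47  0.03] w 10.8 q [-0.7   0.12  0.47  1.97 -0.06  1.06 -0.01]
```

>>> {"op": "apply_moves", "data": {"series": [{"gripper": -1,"x": 0,"y": 0,"z": 0.01,"rx": 0,"ry": 0,"rz": 0}]}}

```text
t: 18.6
eef_pos: [495.5, 102.2, 104.1]
orientation: [0.547, 0.449, 0.545, -0.45]
ft_force: [-3.4, -1.2, 2.3]
gripper_width: 10.3
```

>>> {"op": "apply_moves", "data": {"series": [{"gripper": -1,"x": 0,"y": 0,"z": 0.01,"rx": 0,"ry": 0,"rz": 0}]}}

```text
t: 18.73
eef_pos: [495.5, 102.1, 104.6]
orientation: [0.547, 0.449, 0.545, -0.45]
ft_force: [-2.0, -0.6, 4.5]
gripper_width: 10.7
```

```bash
python3 -c "
from h import *
s=st()
"
```

```text
t 18.73 p [495.5 102.1 104.6] jawang 11.05 xdir [ 2.0e-04 -3.5e-03 -1.0e+00] F [-2.  -0.6  4.5] T [-0.24  0.43  0.01] w 10.7 q [-0.7   0.12  0.47  1.97 -0.06  1.06 -0.01]
```

>>> {"op": "apply_moves", "data": {"series": [{"gripper": -1,"x": 0,"y": 0,"z": 0.01,"rx": 0,"ry": 0,"rz": 0}]}}

```text
t: 18.85
eef_pos: [495.4, 102.1, 104.9]
orientation: [0.547, 0.449, 0.545, -0.45]
ft_force: [-1.1, -0.3, 0.6]
gripper_width: 10.7
```

>>> {"op": "apply_moves", "data": {"series": [{"gripper": -1,"x": 0,"y": 0,"z": 0.01,"rx": 0,"ry": 0,"rz": 0}]}}

```text
t: 18.98
eef_pos: [495.4, 102.1, 104.9]
orientation: [0.547, 0.449, 0.545, -0.45]
ft_force: [-0.7, -0.4, -0.5]
gripper_width: 10.9
```

```bash
python3 -c "
from h import *
s=st()
"
```

```text
t 18.98 p [495.4 102.1 104.9] jawang 11.06 xdir [ 2.0e-04 -3.7e-03 -1.0e+00] F [-0.7 -0.4 -0.5] T [-0.14  0.01  0.01] w 10.9 q [-0.7   0.12  0.47  1.97 -0.06  1.06 -0.01]
```

>>> {"op": "apply_moves", "data": {"series": [{"gripper": 0,"x": 0,"y": 0,"z": 0,"rx": 0,"ry": 0,"rz": 0},{"gripper": 0,"x": 0,"y": 0,"z": 0,"rx": 0,"ry": 0,"rz": 0},{"gripper": 0,"x": 0,"y": 0,"z": 0.02,"rx": 0,"ry": 0,"rz": 0}]}}

```text
t: 19.35
eef_pos: [495.9, 102.9, 105.7]
orientation: [0.547, 0.449, 0.545, -0.45]
ft_force: [-0.5, -0.1, -0.0]
gripper_width: 42.2
```

>>> {"op": "apply_moves", "data": {"series": [{"gripper": 0,"x": 0,"y": 0,"z": 0.4,"rx": 0,"ry": 0,"rz": 0},{"gripper": 0,"x": 0,"y": 0,"z": 0.9,"rx": 0,"ry": 0,"rz": 0},{"gripper": 0,"x": 0,"y": 0,"z": 1,"rx": 0,"ry": 0,"rz": 0},{"gripper": 0,"x": 0,"y": 0.5,"z": 1,"rx": 0,"ry": 0,"rz": 0},{"gripper": 0,"x": 0,"y": 1,"z": 0.5,"rx": 0,"ry": 0,"rz": 0}]}}

```text
t: 19.98
eef_pos: [494.8, 174.4, 300.5]
orientation: [0.545, 0.451, 0.543, -0.453]
ft_force: [1.5, 1.0, -0.6]
gripper_width: 42.4
```

>>> {"op": "apply_moves", "data": {"series": [{"gripper": 0,"x": 0,"y": 1,"z": 0,"rx": 0,"ry": 0,"rz": 0},{"gripper": 0,"x": 0,"y": 1,"z": 0,"rx": 0,"ry": 0,"rz": 0},{"gripper": 0,"x": 0,"y": 0.3,"z": 0,"rx": 0,"ry": 0,"rz": 0},{"gripper": 0,"x": 0,"y": 0,"z": 0,"rx": 0,"ry": 0,"rz": 0}]}}

```text
t: 20.48
eef_pos: [494.9, 297.6, 304.1]
orientation: [0.546, 0.452, 0.544, -0.449]
ft_force: [0.5, -0.3, 0.6]
gripper_width: 42.7
```

```bash
python3 -c "
from h import *
s=st()
import cv2
f=manip.read_camera('scene')['frame'];cv2.imwrite('pics/j.png',f);cv2.imwrite('pics/jz.png',cv2.resize(f[100:250,190:350],None,fx=4.5,fy=4,interpolation=cv2.INTER_CUBIC))
f=manip.read_camera('top')['frame'];cv2.imwrite('pics/jt.png',f);cv2.imwrite('pics/jtz.png',cv2.resize(f[150:270,170:310],None,fx=5,fy=5,interpolation=cv2.INTER_CUBIC))
"
```

```text
t 20.48 p [494.9 297.6 304.1] jawang 10.9 xdir [ 0.0054  0.0011 -1.    ] F [ 0.5 -0.3  0.6] T [0.05 0.   0.03] w 42.7 q [-0.88  0.14  0.33  1.54 -0.04  1.47 -0.36]
```

View pics/jz.png

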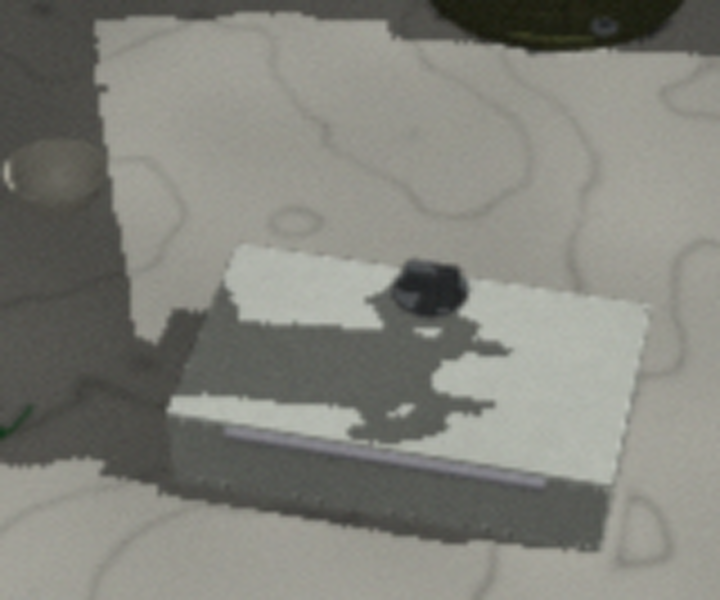

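View pics/jtz.png

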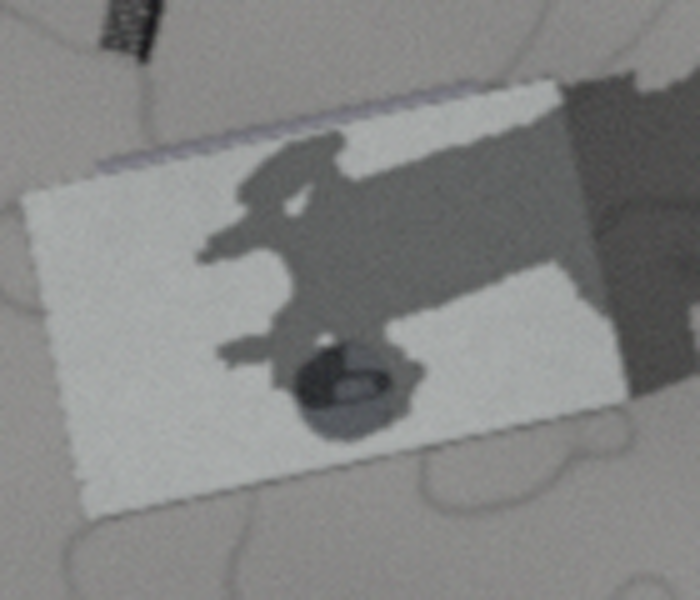

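View pics/jt.png

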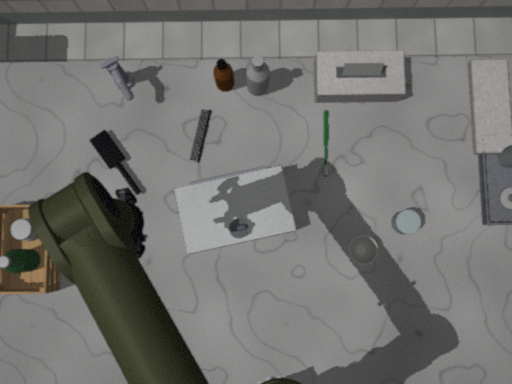

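```bash
python3 -c "
from h import *
print(manip.close_job())"
```

```text
the job is handed in; nothing more can be done
None
```

The tin is in the medicine box with the lid shut and the knob locked. I handed the job in at about 20.5 s with the gripper open and well clear.

- **Tin:** It stood upright at about x 0, y +70 mm in the box frame, clear of the clipper and keeper. The camera confirmed this before I closed the lid.
- **Set-down:** This was less gentle than I wanted. My last two downward steps were too large, and the wrist force peaked at about 30 N. I then backed off and released it at about 1 N of contact.
- **Lid:** I pushed its outer face over with 3 N or less, about 95 mm to the side of the knob, and it fell shut by itself. Afterwards its near corners matched the shut height in both cameras.
- **Knob:** I pressed it about 10 mm down against a spring of about 4 N, until the force rose to about 10 N at the bottom. I eased off slightly and turned it 90.6° clockwise, holding it down, with almost no resisting torque. It came up about 4 mm while still in the grip and stopped with no spring force left, still about 6 mm down, so it appears to be in the catch.
- **Last look:** The final pictures show the wing lying across the box, the lid shut, and the visible bystanders where they were. The tumbler was hidden by the arm in the last top view, and the clipper was inside the shut box. The arm's shadow partly covered the knob, so the exact locked angle rests on the measured wrist turn and forces.

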